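# Make up an imaging kit and a lens-mounting kit from the bench stock

## Robot

A 6-joint arm with a two-finger parallel gripper is mounted at the origin on a cart in front of the work surface, level with it; the furniture and walls round the work are solid. World frame = base frame: x ahead of the robot, y to its left, z up, the work surface at z = 0. Lengths are in mm, angles in rad, forces in N, time in s.
With the tool pointing down it reaches from about 250 to 725 mm from the base axis. Payload 9.7 kg.
Tool frame: the origin (TCP) lies at the very end of the fingers, on their centre line; the grasp point (between the pads) lies 19 mm behind it; z points along the fingers, y is the line along which they close (so a half turn about z gives the same grasp; the last joint's range is limited). The gripper opens to 85 mm and grips with 20 to 120 N. Pads are 22 mm wide; open, the fingers measure 114 mm over their backs; the gripper's body (76 mm by 85 mm) begins 54 mm behind the grasp point. The pads swing forward as they close: fully open they stand 13 mm farther back than shut.
Start: joints at [1.182, 0.087, 0.176, 1.66, 0, 1.571], TCP at [208.49, 508.949, 199.684] pointing down, gripper open.
Joint ranges: [-3.13, 3.13], [-0.85, 1.81], [-1.15, 1.24], [-2.2, 2.28], [-1.44, 1.52], [-3.14, 3.14]. Speed limits (rad/s): [2.22, 2.22, 2.57, 3.14, 3.14, 3.14].

## Interface

Orientations are given as a unit quaternion [w, x, y, z].
In Python, from cell import robot, imaging gives the robot as it stands.
- The arm moves only by the tool servo_tool, never from a script. Its argument "steps" is a list of rows, each a list of 5 numbers: the shift along the tool's x, y, z in mm, then the turn about the tool's z in degrees, then the opening in per cent of the stroke, from 0 (shut) to 100 (fully open). A call has 1 to 5 rows; each row shifts and turns the commanded pose from where the row before left it, along the tool's axes as they then stand; what a row does not reach is not made up. A row lasts 1/8 s, in which the tool goes at most 62.5 mm and 10.7 degrees, less where a joint would pass 70% of its speed; a pose out of reach is approached as far as the arm can. A call with a gripper value outside its range is refused whole. The fingers move at their own pace and stop on an object; "squeeze" is the grip in N (left out, the last holds). Time passes only in rows, so rows that do not move let the fingers close. It gives the time, the measured TCP pose, the force, the opening and the grip force at its end, in the units of the state.
- robot.read_state(): the state, without advancing time (a new reading comes with each control period).
- imaging.snapshot(name): name is "scene" or "top" or "wrist"; returns a dict with "pixels" (400x640x3 uint8, blue, green, red), "mtx" (3x3 intrinsics, pixels), "dist" ([k1, k2, p1, p2, k3] as OpenCV has them; the pictures are not rectified), "extrinsics" (4x4, takes a point from world to camera coordinates); the wrist camera has in their place "mount" (4x4, takes a point from camera to tool coordinates, whose origin is the TCP and whose axes are the flange's). Camera axes: x right, y up, looking along -z (the intrinsics and any distortion apply to the point x, -y, -z); pixel columns grow to the right and rows downward; lengths in mm; the calibration is good to about 2 mm. A picture is of the moment at which its call begins: read the wrist's pose just before it. There is no depth.
- robot.close_job(): hands the job in; it is judged then, once.
The state is a dict: "clock": time; "q": joint angles; "joint_vel": joint speeds; "joint_efforts": joint torques, N m; "tcp_pos": TCP position; "tcp_rot": TCP orientation; "force": force on the tool from outside, world axes, zero at the start; "ft_torque": the same for the moment, N m; "finger_gap": opening from 0.0 (shut) to 1.0 (fully open); "finger_force": force on a finger pad.
Only numpy, scipy, OpenCV 4.12 (cv2) and the standard library are available. Lean on these libraries where they do the work, as an engineer would, in place of code of your own. Each camera call takes 0.05 s, during which the arm holds its last target. There are 200 camera calls.

## Task

Make up the two kits from the stock on the desk. Blue tray, the imaging kit: the tall objective carton upright in the square cut-out and the sample holder, chip side up, in the big oblong one. Orange tray, the lens-mounting kit: the black post holder upright in the round cut-out, the heavy black riser block lying in the square one, and the lens box flat on top of the riser so that no weight rests on the lens; everything fully down in its place, and the dropper bottle and the iris left standing where they are.

Things in the scene. Friction and masses are not known exactly. Their poses are not given: they have to be found in the camera images.
- riser (a point): Riser block: plain matt black square block, 50 x 50 mm, 26 mm high, about 0.2 kg, flat on the desk. Point at its centre, 13 mm above its underside; axes along its sides, z up.
- lens_box (a point): Lens box: small white shut plastic box with a blue-striped label on its lid, 45 mm (x) by 44 mm (y), 18 mm high, light, flat on the desk. Point at its centre, 9 mm above its underside; z up. Belongs on top of the riser block.
- holder (a point): Post holder: black upright tube, 25 mm across and 46 mm high, with a foot flange 32 mm across and 6 mm thick, and a thumbscrew 10 mm thick that sticks out 24 mm from the tube's axis towards its own -x side, 31 mm above the underside. Point on the tube's axis, 23 mm above the underside; z up. Grip the tube across its y, clear of the thumbscrew.
- sample (a point): Sample holder: black base plate 46 mm (x) by 52 mm (y), 12 mm thick, carrying a grey raised block with a dark chip on top: 34 mm (x) by 30 mm (y), from 12 to 28 mm above the underside, its middle at +4 mm x and -8 mm y of the base plate's middle. Point over the middle of the base plate, 14 mm above the underside; z up. Easily gripped by the raised block.
- carton (a point): Objective carton: tall upright white cardboard box with a teal panel on one side, 36 x 36 mm, 58 mm high. Point at its centre, 29 mm above its underside; axes along its sides, z up.
- blue_tray: Kit tray, blue rim and blue floor, black foam with two cut-outs; 84 (x) x 150 (y) x 14 mm, stands firm. Origin: middle of underside; z up; x away from the robot at zero yaw. Foam top 13 mm, cut-out floors 5 mm above the origin; 5 mm play round each part, 2 mm bevels. Carton: square 46 mm, middle at x 0, y +37 mm. Sample holder: oblong 56 (x) x 62 (y) mm, middle at x 0, y -31 mm.
- orange_tray: Kit tray, orange rim and orange floor, black foam with two cut-outs; 84 (x) x 150 (y) x 14 mm, stands firm. Origin: middle of underside; z up; x away from the robot at zero yaw. Foam top 13 mm, cut-out floors 5 mm above the origin; 5 mm play round each part, 2 mm bevels. Riser, lens box on top: square 60 mm, middle at x 0, y +32 mm. Post holder: round, 42 mm, middle at x 0, y -37 mm.
- dropper: Bystander: amber dropper bottle with a black top, 34 mm across, 102 mm high, loose. Origin at the middle of its underside. Leave it standing.
- iris_post: Bystander: black iris disc on a steel post with a black base 26 x 58 mm, 116 mm high, loose. Origin at the middle of its underside. Leave it standing.

How it is judged (in metres and radians):
At the end, for the whole second after the job is handed in: Carton, sample holder, riser and post holder upright (0.1 rad) in their own cut-outs, within 10 mm of its middle in tray x and y, down to the floor within 4 mm; lens box flat on the riser, centred within 12 mm on riser and cut-out, at the height of its top within 4 mm; all released and at rest (x of carton in the frame of blue_tray between -0.01 and 0.01 m and y of carton in the frame of blue_tray between 0.027 and 0.047 m and z of carton in the frame of blue_tray between 0.03 and 0.038 m and angle between each of carton, sample, riser, holder, lens_box's own z axis and vertical below 0.1 rad and x of sample in the frame of blue_tray between -0.01 and 0.01 m and y of sample in the frame of blue_tray between -0.041 and -0.021 m and z of sample in the frame of blue_tray between 0.015 and 0.023 m and x of riser in the frame of orange_tray between -0.01 and 0.01 m and y of riser in the frame of orange_tray between 0.022 and 0.042 m and z of riser in the frame of orange_tray between 0.014 and 0.022 m and x of holder in the frame of orange_tray between -0.01 and 0.01 m and y of holder in the frame of orange_tray between -0.047 and -0.027 m and z of holder in the frame of orange_tray between 0.024 and 0.032 m and x of lens_box in the frame of orange_tray between -0.012 and 0.012 m and y of lens_box in the frame of orange_tray between 0.02 and 0.044 m and z of lens_box in the frame of orange_tray between 0.0355 and 0.0435 m and horizontal distance between lens_box and riser below 0.012 m); the robot touches nothing.
It fails at once if the dropper bottle is moved more than 30 mm or tipped (distance of dropper from where it was at the start of the episode above 0.03 m or angle between dropper's own z axis and vertical above 0.35 rad).
It fails at once if the iris is moved more than 30 mm or tipped (distance of iris_post from where it was at the start of the episode above 0.03 m or angle between iris_post's own z axis and vertical above 0.35 rad).
It also fails if it takes over 109 s, if anything falls off the work surface, if the arm or the gripper's body presses on something with over 40 N, if the wrist force passes 120 N, or if a joint passes its speed limit or range.

## Working session

There is one attempt and no reset: what is moved stays moved. The work goes in short steps, Python scripts to look and compute and a tool call to move; the robot and the scene stay as the last step left them, time stands still between calls to the robot, and variables do not carry over. Pictures are saved under pics/ and viewed, at most 15 in all, crops included, and the job is handed in when it is done.

Besides the shell and the picture viewer there is one more tool, called after "Emit:" as name(argument=value, ...) on one line, values as JSON. servo_tool: Moves the arm, as the interface text tells. Its arguments: {"type":"object","properties":{"steps":{"type":"array","items":{"type":"array","items":{"type":"number"}}},"squeeze":{"type":"number"}},"required":["steps"]}

```bash
mkdir -p pics; ls
cat > h.py <<'E'
import numpy as np,cv2
from cell import robot,imaging
from scipy.spatial.transform import Rotation as R
def snap(n,f):
    s=imaging.snapshot(n); cv2.imwrite('pics/'+f,s['pixels']); 
    np.savez('pics/'+f+'.npz',**{k:np.array(s[k]) for k in s if k!='pixels' and s[k] is not None}); return s
E
python3 - <<'E'
from h import *
st=robot.read_state(); print(st)
for n in ('top','scene'): 
    s=snap(n,n+'0.png'); print(n,np.round(s['mtx'],1).tolist(),s['dist'],np.round(s['extrinsics'],3).tolist())
E
```

```text
pics
{'clock': 0.0, 'q': array([ 1.18199969e+00,  8.74360262e-02,  1.75083345e-01,  1.65976774e+00,
       -2.32053309e-05,  1.57079931e+00]), 'joint_vel': array([-0.00036853,  0.00018868,  0.00197465,  0.00031589,  0.00052717,
        0.00079139]), 'joint_efforts': array([ 5.52146521e-04, -5.20388067e+01,  4.64802110e+01,  1.63085887e-02,
        1.81069081e-04, -2.50092619e-06]), 'tcp_pos': array([208.39325441, 508.69245158, 198.97024243]), 'tcp_rot': array([-1.16506574e-04,  1.93177637e-01,  9.81163576e-01, -6.51817876e-04]), 'force': array([-0.8678631 , -0.27784801, -0.19130742]), 'ft_torque': array([-0.03535822, -0.00301705, -0.00517044]), 'finger_force': 0.0, 'finger_gap': 0.9955321546147594}
top [[415.3, 0.0, 318.7], [0.0, 415.3, 198.6], [0.0, 0.0, 1.0]] [-0.10288405  0.          0.          0.          0.        ] [[0.013, -1.0, -0.01, 146.767], [0.999, 0.012, 0.041, -560.023], [-0.04, -0.01, 0.999, -885.006], [0.0, 0.0, 0.0, 1.0]]
scene [[510.0, 0.0, 309.6], [0.0, 510.0, 196.5], [0.0, 0.0, 1.0]] [-0.0353645  0.         0.         0.         0.       ] [[0.606, -0.795, -0.003, -236.955], [0.448, 0.339, 0.827, -349.913], [-0.657, -0.503, 0.562, -493.158], [0.0, 0.0, 0.0, 1.0]]
```

View pics/top0.png

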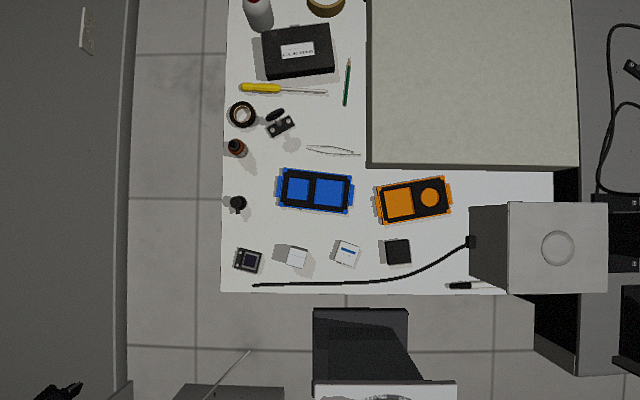

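View pics/scene0.png

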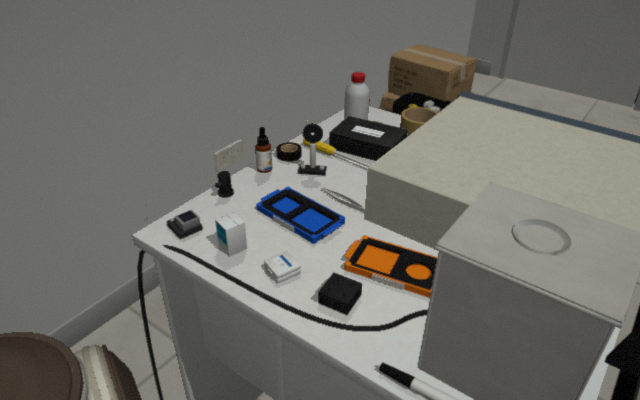

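The top view shows the stock in a row at rows 245–260 (sample 248,260; carton 292,257; lens box 346,253; riser 397,251), the post holder at (237,204), dropper (236,148), iris (278,123), the blue tray (315,190) and the orange tray (413,200). A tall grey instrument box stands right of the orange tray. I'll enlarge this area.

Run:
```python
import cv2
i=cv2.imread('pics/top0.png')
cv2.imwrite('pics/c1.png',cv2.resize(i[140:275,225:375],None,fx=5,fy=5,interpolation=cv2.INTER_CUBIC)[:600 if 0 else 675][:, :750][75:675])
cv2.imwrite('pics/c2.png',cv2.resize(i[160:280,330:490],None,fx=5,fy=5,interpolation=cv2.INTER_CUBIC))
```

```text
(no output)
```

View pics/c1.png

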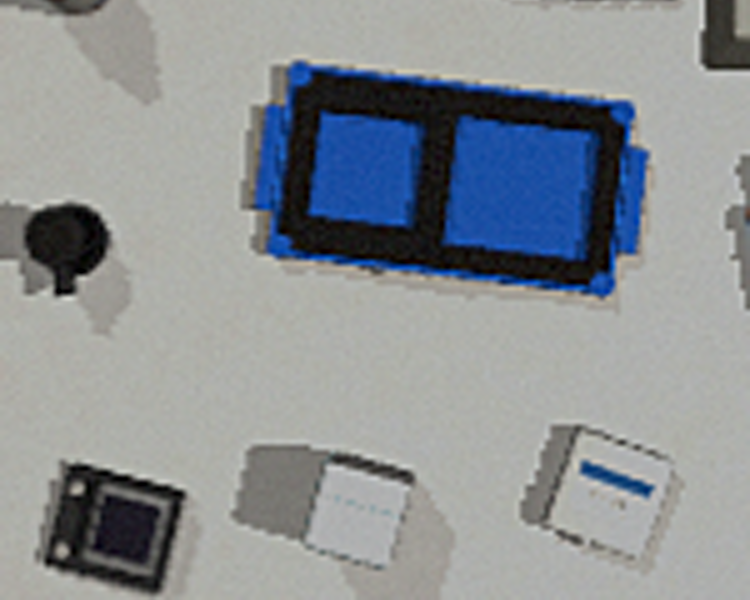

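View pics/c2.png

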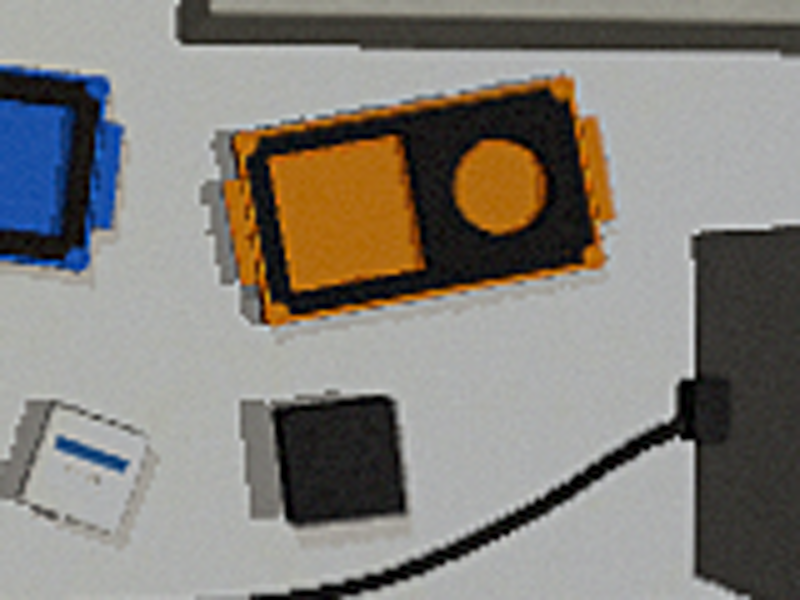

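```bash
cat >> h.py <<'E'
def world(px,z,d,E=None):
    px=np.array(px,float).reshape(-1,1,2); u=cv2.undistortPoints(px,d['mtx'],d['dist'])[:,0]
    E=d['extrinsics'] if E is None else E
    Rm=E[:3,:3]; C=-Rm.T@E[:3,3]
    r=np.c_[u[:,0],-u[:,1],-np.ones(len(u))]@Rm
    return (C+r*((z-C[2])/r[:,2])[:,None])[:,:2]
def rect(w):
    c=w.mean(0); a=w[1]-w[0]+w[2]-w[3]; b=w[3]-w[0]+w[2]-w[1]
    # image right edge -> -y ; image down -> -x
    ya=np.degrees(np.arctan2(a[0],-a[1])); yb=np.degrees(np.arctan2(-b[1],-b[0]))
    return np.round([*c,ya,yb,np.hypot(*a)/2,np.hypot(*b)/2],1)
E
python3 - <<'E'
from h import *
d=dict(np.load('pics/top0.png.npz'))
def cr(p,o): return (np.array(p,float)+.5)/5-.5+o
A=(225,155);B=(330,160)
for n,p,o,z in [('sample',[(62,460),(186,490),(158,594),(42,562)],A,12),('sblock',[(103,490),(170,507),(152,570),(88,555)],A,28),
 ('carton',[(325,465),(412,483),(388,568),(304,545)],A,58),('lens',[(575,425),(677,465),(645,560),(545,522)],A,18),
 ('riser',[(275,405),(392,397),(406,513),(292,524)],B,26),
 ('blue',[(293,65),(632,104),(607,292),(272,250)],A,14),('orange',[(235,138),(570,78),(603,262),(267,325)],B,14),
 ('bsq',[(316,113),(422,124),(410,226),(306,215)],A,9),('bobl',[(455,116),(600,132),(585,260),(442,246)],A,9),('osq',[(270,155),(405,135),(425,268),(290,292)],B,9)]:
    print(n,rect(world(cr(p,o),z,d)))
print('holder',world(cr([(67,238)],A),46,d),'screw',world(cr([(65,288)],A),31,d),'hole',world(cr([(500,187)],B),9,d))
f=np.array
print('box right corner etc',world([(470,207),(470,288)],0,d), 'platform',world([(366,167),(578,167),(578,160)],0,d),world([(366,167)],100,d))
print('dropper',world([(236,157)],0,d),'iris',world([(282,128)],0,d))
print('cam',-d['extrinsics'][:3,:3].T@d['extrinsics'][:3,3])
ds=dict(np.load('pics/scene0.png.npz'))
print('platform scene bottom',world([(366,220)],0,ds),'greybox bottom near-left vert edge',world([(428,365)],0,ds))
E
```

```text
sample [423.6 307.1 -13.3 -12.4  54.   45.8]
sblock [423.8 297.2 -12.6 -13.7  28.8  28.1]
carton [434.9 198.  -12.6 -14.5  36.   34.9]
lens [441.8  92.3 -20.4 -17.2  46.3  43.1]
riser [447.1 -16.    5.1   8.1  49.5  50.3]
blue [576.3 162.4  -6.2  -6.3 146.6  81.3]
orange [558.2 -51.5  11.   10.2 149.1  81.5]
bsq [579.7 200.5  -5.3  -5.3  45.9  44.6]
bobl [572.2 132.2  -5.3  -5.5  62.8  56.4]
osq [552.8 -21.    9.9   8.8  59.8  59.3]
holder [[547.16863387 321.88000983]] screw [[526.34802065 325.40387917]] hole [[564.68733868 -87.8169221 ]]
box right corner etc [[ 544.11295528 -180.89442416]
 [ 365.4717247  -182.17922898]] platform [[ 629.3862114    50.73198214]
 [ 638.07789093 -437.57606633]
 [ 654.18326645 -438.01620338]] [[617.54885946  61.06215875]]
dropper [[648.54762221 338.05148963]] iris [[714.10371252 237.05963941]]
cam [521.85726058 144.5699501  908.38686973]
platform scene bottom [[639.24495449  58.48646567]] greybox bottom near-left vert edge [[ 415.28032644 -179.59422135]]
```

```bash
cat >> h.py <<'E'
def plan(x,y,z,th,n=None):
    """rows to reach target (down-pointing tool), th = world heading of tool y, deg"""
    st=robot.read_state(); p=np.array(st['tcp_pos']); w,a,b,c=st['tcp_rot']
    M=R.from_quat([a,b,c,w]).as_matrix(); h=np.degrees(np.arctan2(M[1,1],M[0,1]))
    turn=-((th-h+90)%180-90); d=np.array([x,y,z])-p
    n=n or max(1,int(np.ceil(max(np.linalg.norm(d)/55,abs(turn)/10))))
    rows=[];
    for i in range(n):
        k=np.radians(h-turn/n*i); yx,yy=np.cos(k),np.sin(k)
        rows.append([round(v,1) for v in ((d[0]*-yy+d[1]*yx)/n,(d[0]*yx+d[1]*yy)/n,-d[2]/n,turn/n)])
    print('t',round(st['clock'],2),'at',np.round(p,1),round(h,1),'tilt',round(np.degrees(np.arccos(-M[2,2])),2),'gap',round(st['finger_gap']*85,1),'F',np.round(st['force'],1),'ff',st['finger_force']); print(rows)
E
python3 -c "
from h import *
plan(425,298,140,-13)"
```

```text
t 0.1 at [208.4 508.7 199. ] 67.7 tilt 0.07 gap 84.6 F [-0.1  0.8  0.1] ff 0.0
[[np.float64(-31.1), np.float64(-12.5), np.float64(6.6), np.float64(9.0)], [np.float64(-32.7), np.float64(-7.5), np.float64(6.6), np.float64(9.0)], [np.float64(-33.5), np.float64(-2.3), np.float64(6.6), np.float64(9.0)], [np.float64(-33.5), np.float64(2.9), np.float64(6.6), np.float64(9.0)], [np.float64(-32.6), np.float64(8.1), np.float64(6.6), np.float64(9.0)], [np.float64(-30.9), np.float64(13.1), np.float64(6.6), np.float64(9.0)], [np.float64(-28.5), np.float64(17.7), np.float64(6.6), np.float64(9.0)], [np.float64(-25.4), np.float64(22.0), np.float64(6.6), np.float64(9.0)], [np.float64(-21.7), np.float64(25.7), np.float64(6.6), np.float64(9.0)]]
```

Emit:
servo_tool(steps=[[-31, -12.5, 6.5, 9, 100], [-32.5, -7.5, 6.5, 9, 100], [-33.5, -2.5, 6.5, 9, 100], [-33.5, 3, 6.5, 9, 100], [-32.5, 8, 6.5, 9, 100]], squeeze=30)

```text
clock: 0.72
tcp_pos: [328.9, 391.0, 166.6]
tcp_rot: [-0.0, 0.556, 0.831, -0.0]
force: [0.4, 0.4, 1.1]
finger_gap: 1.002
finger_force: 0.0
```

Emit:
servo_tool(steps=[[-31, 13, 6.5, 9, 100], [-28.5, 17.5, 6.5, 9, 100], [-25.5, 22, 6.5, 9, 100], [-21.5, 25.5, 6.5, 9, 100], [0, 0, 0, 0, 100]])

```text
clock: 1.35
tcp_pos: [424.6, 296.3, 140.2]
tcp_rot: [0.0, 0.785, 0.619, -0.001]
force: [0.3, 0.7, -0.4]
finger_gap: 0.997
finger_force: 0.0
```

```bash
sed -i 's/round(v,1) for v/float(round(v,1)) for v/' h.py; python3 -c "
from h import *
plan(425,298,140,-13)
st=robot.read_state();s=snap('wrist','w1.png');print(s['mtx'],s['dist'],np.round(s['mount'],3))
np.savez('pics/w1pose.npz',p=st['tcp_pos'],q=st['tcp_rot'])
"
```

```text
t 1.35 at [424.6 296.3 140.2] -13.5 tilt 0.09 gap 84.8 F [ 0.3  0.7 -0.4] ff 0.0
[[1.7, -0.0, 0.2, -0.5]]
[[357.88514419   0.         317.03077289]
 [  0.         357.88514419 196.25059533]
 [  0.           0.           1.        ]] [-0.06132509  0.          0.          0.          0.        ] [[-1.00000e-03  9.62000e-01  2.74000e-01  7.06380e+01]
 [ 1.00000e+00  1.00000e-03 -1.00000e-03 -2.23000e-01]
 [-2.00000e-03  2.74000e-01 -9.62000e-01 -1.73732e+02]
 [ 0.00000e+00  0.00000e+00  0.00000e+00  1.00000e+00]]
```

View pics/w1.png

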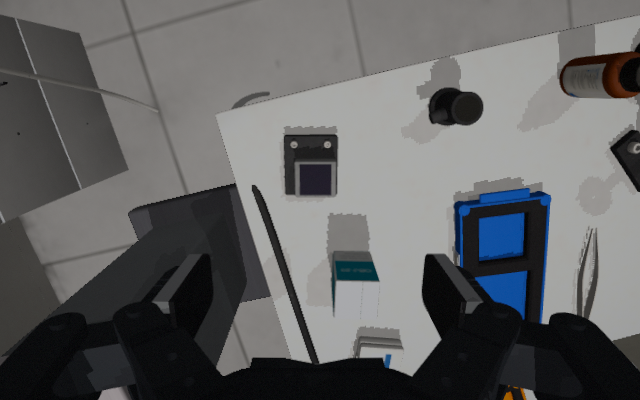

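The wrist view shows the sample plate (284–338, 135–196), its block at (295–337, 160–197), the holder (top at 465,107), the carton top (335–379, 284–318), and the blue tray (458–549, from row 195).

```bash
cat >> h.py <<'E'
def wristE(d,st):
    w,a,b,c=st['tcp_rot']; T=np.eye(4); T[:3,:3]=R.from_quat([a,b,c,w]).as_matrix(); T[:3,3]=st['tcp_pos']
    return np.linalg.inv(T@d['mount'])
E
python3 - <<'E'
from h import *
d=dict(np.load('pics/w1.png.npz'));p=np.load('pics/w1pose.npz');E=wristE(d,dict(tcp_pos=p['p'],tcp_rot=p['q']))
for n,px,z in [('base',[(284,136),(337,135)],12),('baseBL',[(285,195)],12),('block',[(294,162),(337,160),(337,197),(295,197)],28),('holder',[(466,107)],46),('screw',[(432,106)],31),
 ('carton',[(335,284),(378,284),(380,318),(335,318)],58),('bluetop corners',[(459,207),(547,196)],14),('bsq',[(478,216),(525,212),(526,260),(478,263)],9)]:
    w=world(px,z,d,E); print(n,np.round(w.mean(0),1),np.round(w,1).tolist())
E
```

```text
base [428.1 333.9] [[406.4, 338.7], [449.8, 329.1]]
baseBL [394.  288.8] [[394.0, 288.8]]
block [424.5 299.9] [[410.7, 318.0], [444.9, 311.5], [438.1, 281.1], [404.1, 289.3]]
holder [546.  331.5] [[546.0, 331.5]]
screw [525.9 336.3] [[525.9, 336.3]]
carton [435.  199.4] [[421.0, 219.3], [454.6, 211.1], [450.4, 179.2], [414.0, 188.2]]
bluetop corners [581.5 238.1] [[541.4, 242.5], [621.5, 233.7]]
bsq [579.3 200.2] [[559.3, 227.7], [602.9, 221.0], [600.7, 171.7], [554.3, 180.2]]
```

Emit:
servo_tool(steps=[[2.5, 0, 50, 0, 60], [0, 0, 50, 0, 60], [0, 0, 23, 0, 60], [0, 0, 5, 0, 60], [0, 0, 0, 0, 0]], squeeze=40)

```text
clock: 2.02
tcp_pos: [424.4, 301.0, 14.0]
tcp_rot: [-0.0, 0.784, 0.621, 0.0]
force: [0.4, -0.5, -0.5]
finger_gap: 0.402
finger_force: 0.0
```

Emit:
servo_tool(steps=[[0, 0, 0, 0, 0], [0, 0, 0, 0, 0], [0, 0, 0, 0, 0], [0, 0, 0, 0, 0]])

```text
clock: 2.52
tcp_pos: [424.5, 300.3, 13.4]
tcp_rot: [0.0, 0.784, 0.621, 0.0]
force: [0.4, -0.4, -0.6]
finger_gap: 0.001
finger_force: 0.0
```

```bash
python3 -c "
from h import *
plan(424.6,299,70,-13,2)
"
```

```text
t 2.52 at [424.5 300.3  13.4] -13.3 tilt 0.02 gap 0.1 F [ 0.4 -0.4 -0.6] ff 0.0
[[-0.6, 0.2, -28.3, -0.1], [-0.6, 0.2, -28.3, -0.1]]
```

```bash
python3 -c "
from h import *
snap('wrist','w2.png');s=snap('scene','s2.png');i=s['pixels'][130:270,130:370];cv2.imwrite('pics/s2c.png',cv2.resize(i,None,fx=3,fy=3))
i=cv2.imread('pics/w2.png')
a=cv2.resize(cv2.imread('pics/w2.png')[100:400,150:490],None,fx=1.2,fy=1.2);b=cv2.resize(s['pixels'][150:270,140:340],None,fx=2,fy=1.99)
m=np.zeros((600,410,3),np.uint8);m[:360,:408]=a;m[361:361+b.shape[0],:400]=b[:239];cv2.imwrite('pics/m2.png',m)
"
```

```text
(no output)
```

View pics/m2.png

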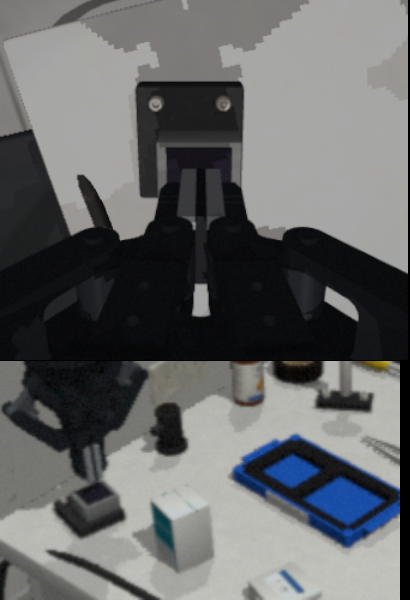

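The pictures show the shut fingertips above or just behind the sample block, not round it. I'll check where the TCP and block project in the scene image.

Run:
```python
from h import *
d=dict(np.load('pics/scene0.png.npz'));E=d['extrinsics']
def proj(P,d,E):
    c=np.array(P,float)@E[:3,:3].T+E[:3,3]; c=c*[1,-1,-1]
    return cv2.projectPoints(c,np.zeros(3),np.zeros(3),d['mtx'],d['dist'])[0][:,0]
P=[(424.5,300.3,z) for z in (0,13.4,28,40)]+[(424.6,299,28),(423.6,307,12)]
q=proj(P,d,E);print(np.round((q-[140,150])*2+[0,361],0).tolist())
st=robot.read_state();dw=dict(np.load('pics/w2.png.npz'));qw=proj(P,dw,wristE(dw,st));print(np.round((qw-[150,100])*1.2).tolist(),np.round(st['q'],3))
```

```text
[[99.0, 518.0], [96.0, 506.0], [94.0, 493.0], [92.0, 482.0], [95.0, 493.0], [91.0, 505.0]]
[[200.0, 151.0], [200.0, 162.0], [201.0, 176.0], [201.0, 189.0], [202.0, 179.0], [195.0, 148.0]] [ 0.616  0.026 -0.249  1.296 -0.     2.418]
```

Run:
```python
import cv2
a=cv2.imread('pics/s2.png')[160:280,140:260];cv2.imwrite('pics/s2z.png',cv2.resize(a,None,fx=5,fy=5,interpolation=cv2.INTER_CUBIC))
```

```text
(no output)
```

View pics/s2z.png

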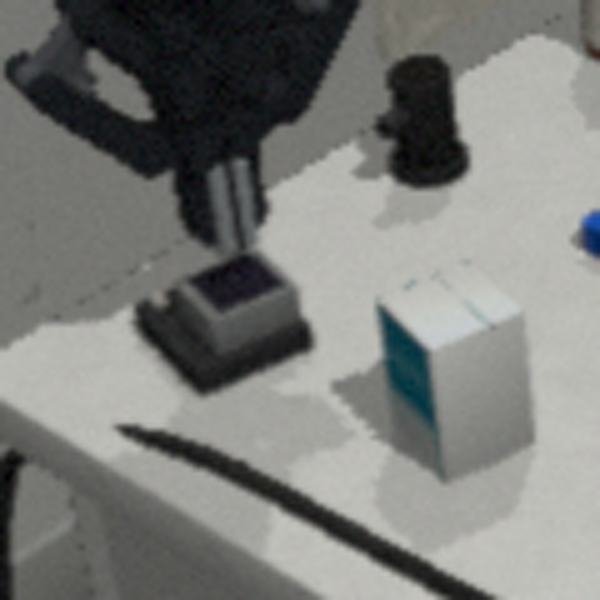

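Run:
```python
from h import *
st=robot.read_state();d=dict(np.load('pics/w2.png.npz'));E=wristE(d,st)
print(st['tcp_pos'],np.round(-E[:3,:3].T@E[:3,3],1))
px=np.array([(137,83),(243,83)])/1.2+[150,100]
w=world(px,12,d,E);print(w,np.hypot(*(w[1]-w[0])))
w=world(np.array([(166,148),(232,148)])/1.2+[150,100],28,d,E);print('chip top',w)
i=cv2.imread('pics/w2.png')[150:350,230:430];cv2.imwrite('pics/w2z.png',cv2.resize(i,None,fx=3,fy=3,interpolation=cv2.INTER_CUBIC))
```

```text
[424.47739984 300.28021692  13.22062133] [440.5 369.1 187. ]
[[406.86636578 340.23606521]
 [449.68904662 330.08237238]] 44.00999287591747
chip top [[414.04323434 315.12989443]
 [439.321237   309.13644275]]
```

View pics/w2z.png

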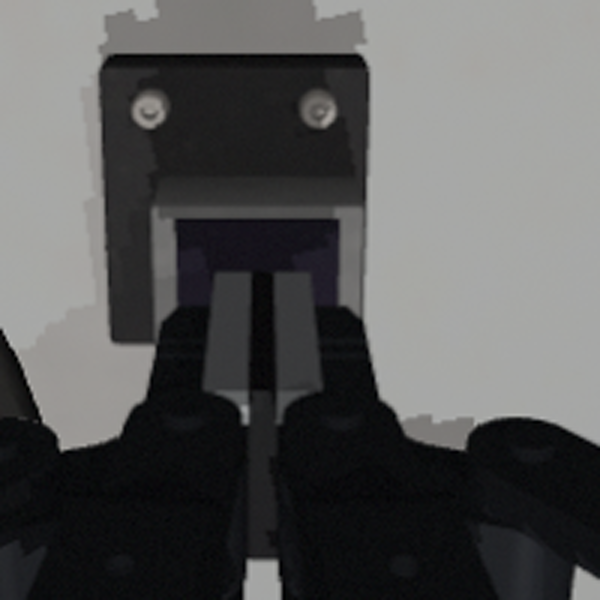

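The fingertips appear about 27 mm above the reported TCP: the scene projection gives z≈40 and the wrist view agrees, and they closed freely over the 28 mm block. I'll open, go lower carefully and close again.

Emit:
servo_tool(steps=[[0, 0, 0, 0, 65], [0, 0, 0, 0, 65], [0, 0, 0, 0, 65], [-0.6, 0, 8, 0, 65], [0, 0, 6, 0, 65]])

```text
clock: 3.25
tcp_pos: [424.1, 299.5, -1.6]
tcp_rot: [0.0, 0.784, 0.621, -0.0]
force: [-0.3, 0.8, 0.3]
finger_gap: 0.646
finger_force: 0.0
```

Emit:
servo_tool(steps=[[0, 0, 4, 0, 65], [0, 0, 0, 0, 65], [0, 0, 0, 0, 65]])

```text
clock: 3.62
tcp_pos: [424.4, 299.8, -4.7]
tcp_rot: [0.0, 0.784, 0.621, 0.0]
force: [-0.0, 0.8, -0.4]
finger_gap: 0.649
finger_force: 0.0
```

Emit:
servo_tool(steps=[[0, 0, 0, 0, 0], [0, 0, 0, 0, 0], [0, 0, 0, 0, 0], [0, 0, 0, 0, 0], [0, 0, 0, 0, 0]])

```text
clock: 4.25
tcp_pos: [425.0, 300.5, -3.3]
tcp_rot: [-0.0, 0.784, 0.621, 0.001]
force: [-1.4, 0.5, 9.4]
finger_gap: 0.001
finger_force: 4.2
```

Emit:
servo_tool(steps=[[0, 0, 0, 0, 65], [0, 0, 0, 0, 65], [0, 0, 0, 0, 65], [0, 0, 8, 0, 65], [0, 0, 6, 0, 65]])

```text
clock: 4.88
tcp_pos: [423.9, 299.5, -19.8]
tcp_rot: [-0.0, 0.784, 0.621, -0.0]
force: [-0.9, 0.3, -0.7]
finger_gap: 0.646
finger_force: 0.0
```

Emit:
servo_tool(steps=[[0, 0, 0, 0, 65], [0, 0, 0, 0, 0], [0, 0, 0, 0, 0], [0, 0, 0, 0, 0], [0, 0, 0, 0, 0]])

```text
clock: 5.5
tcp_pos: [424.5, 299.9, -18.5]
tcp_rot: [0.0, 0.784, 0.621, 0.0]
force: [-1.1, -0.7, 1.9]
finger_gap: 0.382
finger_force: 41.5
```

Emit:
servo_tool(steps=[[0, 0, -20, 0, 0], [0, 0, -40, 0, 0], [0, 0, -40, 0, 0], [0, 0, 0, 0, 0]])

```text
clock: 6.0
tcp_pos: [425.7, 300.7, 84.2]
tcp_rot: [0.0, 0.784, 0.621, 0.002]
force: [0.0, -0.1, -2.6]
finger_gap: 0.388
finger_force: 41.2
```

```bash
python3 -c "
from h import *
plan(576.2,124.3,40,-5.7,6)
"
```

```text
t 6.0 at [425.7 300.7  84.2] -13.3 tilt 0.28 gap 33.0 F [ 0.  -0.1 -2.6] ff 41.220359802246094
[[-22.9, 31.2, 7.4, -1.3], [-23.5, 30.7, 7.4, -1.3], [-24.2, 30.1, 7.4, -1.3], [-24.9, 29.6, 7.4, -1.3], [-25.5, 29.0, 7.4, -1.3], [-26.1, 28.5, 7.4, -1.3]]
```

Emit:
servo_tool(steps=[[-23, 31, 0, -1.3, 0], [-23.5, 30.7, 0, -1.3, 0], [-24.2, 30, 5, -1.3, 0], [-25, 29.6, 10, -1.3, 0], [-25.5, 29, 15, -1.3, 0]])

```text
clock: 6.62
tcp_pos: [550.0, 151.6, 49.7]
tcp_rot: [-0.0, 0.747, 0.664, -0.0]
force: [0.5, 1.1, -0.5]
finger_gap: 0.387
finger_force: 41.1
```

Emit:
servo_tool(steps=[[-26, 28.5, 14, -1.3, 0], [0, 0, 0, 0, 0], [0, 0, 0, 0, 0]])

```text
clock: 7.0
tcp_pos: [574.1, 123.5, 36.2]
tcp_rot: [-0.001, 0.74, 0.672, -0.001]
force: [-0.2, 0.2, -1.8]
finger_gap: 0.388
finger_force: 41.1
```

```bash
python3 -c "
from h import *
plan(576.2,124.3,-13.5,-5.7,1)
st=robot.read_state();s=snap('wrist','w3.png');np.savez('pics/w3pose.npz',p=st['tcp_pos'],q=st['tcp_rot'])
"
```

```text
t 7.0 at [574.1 123.5  36.2] -5.5 tilt 0.11 gap 33.0 F [-0.2  0.2 -1.8] ff 41.09846770763397
[[1.0, 2.1, 49.7, 0.2]]
```

View pics/w3.png

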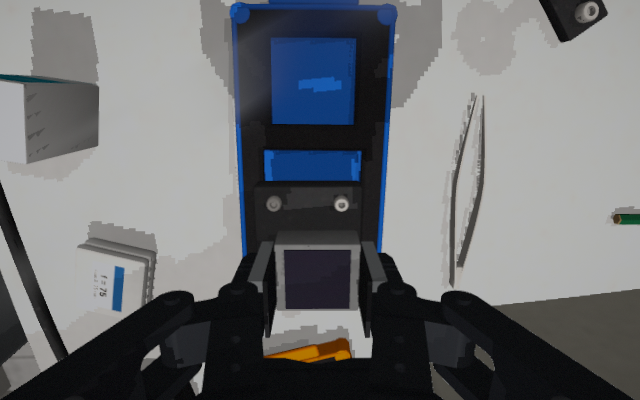

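The sample is held level above the tray; carton square at (271–355, 38–124), the sample plate's far edge at row ~186 (255–372), oblong's far edge at row 150 (264–361).

Run:
```python
from h import *
d=dict(np.load('pics/w3.png.npz'));p=np.load('pics/w3pose.npz');E=wristE(d,dict(tcp_pos=p['p'],tcp_rot=p['q']))
for n,px,z in [('sq',[(271,38),(355,38),(355,124),(272,124)],13),('oblong far',[(264,150),(361,151)],13),('tray far corners',[(234,13),(395,13)],14),('plate far',[(255,186),(373,186)],66.7),('plate far lo',[(255,186),(373,186)],62),('block',[(275,234),(359,234),(359,310),(277,310)],82.7)]:
    w=world(px,z,d,E); print(n,np.round(w.mean(0),1),np.round(w,1).tolist(),np.round(np.degrees(np.arctan2(*(w[1]-w[0])[::-1])),1))
```

```text
sq [579.7 200.5] [[560.2, 224.4], [603.2, 220.2], [600.0, 176.5], [555.2, 180.9]] -5.6
oblong far [575.7 164.4] [[549.0, 167.3], [602.3, 161.5]] -6.1
tray far corners [583.6 234.2] [[543.2, 238.2], [624.1, 230.3]] -5.6
plate far [576.3 157.7] [[552.0, 160.1], [600.5, 155.4]] -5.5
plate far lo [576.1 156.5] [[551.0, 159.0], [601.2, 154.1]] -5.5
block [574.7 126.2] [[560.1, 144.4], [592.0, 141.3], [590.0, 107.9], [556.5, 111.1]] -5.5
```

Emit:
servo_tool(steps=[[1.2, 0.9, 20, 0, 0], [0, 0, 20, 0, 0], [0, 0, 7, 0, 0], [0, 0, 2, 0, 0], [0, 0, 0, 0, 0]])

```text
clock: 7.68
tcp_pos: [576.1, 124.8, -11.4]
tcp_rot: [0.0, 0.74, 0.673, 0.0]
force: [0.2, -0.3, -0.9]
finger_gap: 0.386
finger_force: 41.1
```

Emit:
servo_tool(steps=[[0, -0.8, 2, 0, 0], [0, 0, 0, 0, 0], [0, 0, 0, 0, 60], [0, 0, 0, 0, 60], [0, 0, -20, 0, 60]])

```text
clock: 8.3
tcp_pos: [574.0, 124.4, 5.0]
tcp_rot: [-0.001, 0.74, 0.672, -0.001]
force: [0.6, 0.1, 0.1]
finger_gap: 0.6
finger_force: 0.0
```

Emit:
servo_tool(steps=[[0, 0, -40, 0, 70], [0, 0, -40, 0, 70], [0, 0, 0, 0, 70]])

```text
clock: 8.68
tcp_pos: [577.0, 125.1, 90.0]
tcp_rot: [0.002, 0.74, 0.673, 0.003]
force: [1.1, -0.1, -0.6]
finger_gap: 0.7
finger_force: 0.0
```

```bash
python3 -c "
from h import *
snap('top','t4.png')
st=robot.read_state();s=snap('wrist','w4.png');np.savez('pics/w4pose.npz',p=st['tcp_pos'],q=st['tcp_rot'])
plan(434.9,199,70,-13.5,4)
"
```

```text
t 8.78 at [575.2 124.7  86.2] -5.5 tilt 0.03 gap 59.4 F [ 0.3  0.2 -0.2] ff 0.0
[[15.1, -36.7, 4.0, 2.0], [13.8, -37.2, 4.0, 2.0], [12.5, -37.7, 4.0, 2.0], [11.2, -38.1, 4.0, 2.0]]
```

View pics/w4.png

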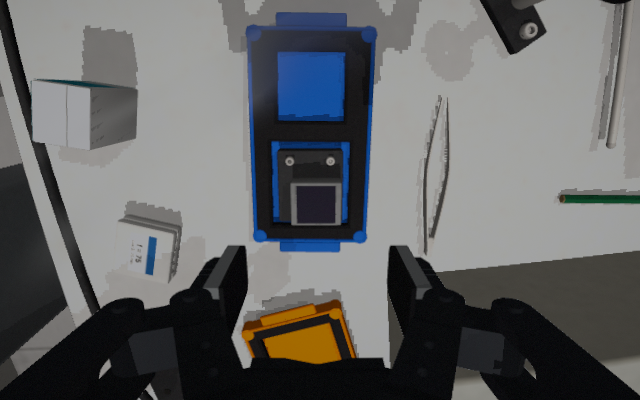

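Sample sits well in its cut-out (plate 278–344, 149–222 inside the hole). Next, the carton.

Emit:
servo_tool(steps=[[15, -36.7, 4, 2, 70], [13.8, -37.2, 4, 2, 70], [12.5, -37.7, 4, 2, 70], [11.2, -38, 4, 2, 70], [0, 0, 0, 0, 70]])

```text
clock: 9.4
tcp_pos: [432.3, 199.2, 68.7]
tcp_rot: [-0.0, 0.785, 0.62, -0.001]
force: [-0.2, -0.6, 0.3]
finger_gap: 0.701
finger_force: 0.0
```

Emit:
servo_tool(steps=[[0, 0, 0, 0, 70]])

```text
clock: 9.52
tcp_pos: [434.7, 198.6, 69.5]
tcp_rot: [0.0, 0.785, 0.62, -0.0]
force: [0.2, 0.9, 0.6]
finger_gap: 0.701
finger_force: 0.0
```

```bash
python3 -c "
from h import *
plan(434.9,199,-4,-13.5,1)
st=robot.read_state();s=snap('wrist','w5.png');np.savez('pics/w5pose.npz',p=st['tcp_pos'],q=st['tcp_rot'])
"
```

```text
t 9.53 at [434.7 198.6  69.5] -13.4 tilt 0.04 gap 59.6 F [0.2 0.9 0.6] ff 0.0
[[0.5, 0.1, 73.5, 0.1]]
```

View pics/w5.png

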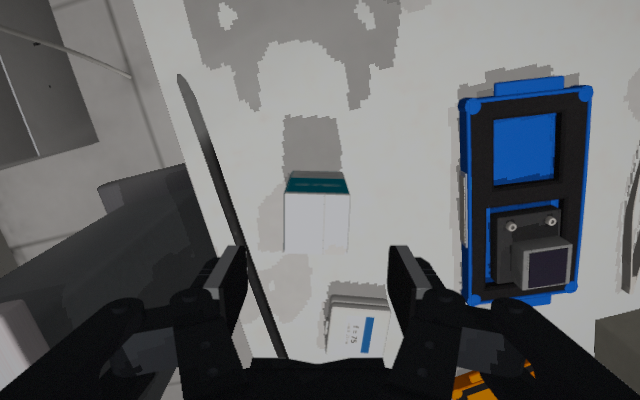

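Run:
```python
from h import *
d=dict(np.load('pics/w5.png.npz'));p=np.load('pics/w5pose.npz');E=wristE(d,dict(tcp_pos=p['p'],tcp_rot=p['q']))
for n,px,z in [('carton',[(285,194),(350,194),(350,252),(284,252)],58),('lens far edge',[(331,306),(390,310)],18)]:
    w=world(px,z,d,E); print(n,np.round(w.mean(0),1),np.round(w,1).tolist(),np.round(np.degrees(np.arctan2(*(w[1]-w[0])[::-1])),1))
```

```text
carton [435.4 200.6] [[422.5, 221.2], [456.4, 213.0], [449.4, 179.8], [413.2, 188.5]] -13.5
lens far edge [447.4 115.6] [[426.9, 122.3], [467.8, 108.8]] -18.3
```

Emit:
servo_tool(steps=[[1.5, 0.5, 30, 0, 70], [0, 0, 30, 0, 70], [0, 0, 13, 0, 70], [0, 0, 0, 0, 0], [0, 0, 0, 0, 0]])

```text
clock: 10.2
tcp_pos: [436.3, 200.2, -1.7]
tcp_rot: [0.0, 0.785, 0.619, 0.001]
force: [0.4, 0.1, -0.0]
finger_gap: 0.411
finger_force: 41.7
```

Emit:
servo_tool(steps=[[0, 0, 0, 0, 0], [0, 0, 0, 0, 0], [0, 0, 0, 0, 0]])

```text
clock: 10.58
tcp_pos: [435.8, 200.2, -2.4]
tcp_rot: [0.0, 0.785, 0.619, 0.0]
force: [1.0, 0.3, 1.3]
finger_gap: 0.418
finger_force: 42.0
```

Emit:
servo_tool(steps=[[0, 0, -20, 0, 0], [0, 0, -40, 0, 0], [0, 0, 0, 0, 0], [0, 0, 0, 0, 0]])

```text
clock: 11.08
tcp_pos: [435.5, 200.0, 56.8]
tcp_rot: [-0.0, 0.785, 0.619, -0.0]
force: [0.6, -0.0, -0.4]
finger_gap: 0.414
finger_force: 41.8
```

```bash
python3 -c "
from h import *
plan(579.7,200.2,62,-5.6,4)
"
```

```text
t 11.07 at [435.5 200.   56.8] -13.5 tilt 0.01 gap 35.1 F [ 0.6 -0.  -0.4] ff 41.75200939178467
[[8.4, 35.1, -1.3, -2.0], [7.2, 35.3, -1.3, -2.0], [6.0, 35.6, -1.3, -2.0], [4.8, 35.7, -1.3, -2.0]]
```

Emit:
servo_tool(steps=[[8.4, 35, 0, -2, 0], [7.2, 35.3, 0, -2, 0], [6, 35.6, 0, -2, 0], [4.8, 35.7, 0, -2, 0], [0, 0, 0, 0, 0]])

```text
clock: 11.7
tcp_pos: [580.5, 199.8, 54.7]
tcp_rot: [-0.001, 0.74, 0.672, -0.001]
force: [-0.7, 0.5, -1.5]
finger_gap: 0.411
finger_force: 41.7
```

Emit:
servo_tool(steps=[[0, 0, 25, 0, 0], [0, 0, 20, 0, 0], [0, 0, 6, 0, 0], [0, 0, 2, 0, 0], [0, 0, 0, 0, 0]])

```text
clock: 12.32
tcp_pos: [580.0, 200.4, 4.9]
tcp_rot: [0.0, 0.74, 0.673, 0.0]
force: [-0.2, 0.3, -1.0]
finger_gap: 0.418
finger_force: 41.7
```

```bash
python3 -c "
from h import *
plan(579.7,200.2,2.6,-5.6,1)
"
```

```text
t 12.32 at [580.  200.4   4.9] -5.5 tilt 0.06 gap 35.6 F [-0.2  0.3 -1. ] ff 41.731510162353516
[[-0.3, -0.2, 2.3, 0.1]]
```

Emit:
servo_tool(steps=[[0, 0, 2.2, 0, 0], [0, 0, 0, 0, 0], [0, 0, 0, 0, 60], [0, 0, 0, 0, 65], [0, 0, -20, 0, 65]])

```text
clock: 12.95
tcp_pos: [578.5, 199.9, 21.1]
tcp_rot: [-0.001, 0.74, 0.673, -0.001]
force: [-0.2, 0.9, 0.6]
finger_gap: 0.654
finger_force: 0.0
```

Emit:
servo_tool(steps=[[0, 0, -40, 0, 70], [0, 0, -30, 0, 70], [0, 0, 0, 0, 70]])

```text
clock: 13.32
tcp_pos: [581.3, 200.9, 96.4]
tcp_rot: [0.001, 0.74, 0.673, 0.003]
force: [-0.1, -0.3, -1.0]
finger_gap: 0.7
finger_force: 0.0
```

```bash
python3 -c "
from h import *
plan(547,326,90,80,9)
"
```

```text
t 13.32 at [581.3 200.9  96.4] -5.5 tilt 0.34 gap 59.5 F [-0.1 -0.3 -1. ] ff 0.0
[[13.5, -5.1, 0.7, -9.5], [14.1, -2.8, 0.7, -9.5], [14.4, -0.5, 0.7, -9.5], [14.3, 1.9, 0.7, -9.5], [13.8, 4.3, 0.7, -9.5], [12.9, 6.5, 0.7, -9.5], [11.6, 8.5, 0.7, -9.5], [10.1, 10.3, 0.7, -9.5], [8.2, 11.8, 0.7, -9.5]]
```

Emit:
servo_tool(steps=[[13.5, -5, 0, -9.5, 70], [14, -2.8, 0, -9.5, 70], [14.4, -0.5, 0, -9.5, 70], [14.3, 1.9, 0, -9.5, 70], [13.8, 4.3, 0, -9.5, 70]])

```text
clock: 13.95
tcp_pos: [560.4, 270.0, 91.9]
tcp_rot: [-0.0, 0.404, 0.915, -0.0]
force: [0.0, 0.2, -0.2]
finger_gap: 0.704
finger_force: 0.0
```

Emit:
servo_tool(steps=[[12.9, 6.5, 0, -9.5, 70], [11.6, 8.5, 0, -9.5, 70], [10, 10.3, 0, -9.5, 70], [8.2, 11.8, 0, -9.5, 70], [0, 0, 0, 0, 70]])

```text
clock: 14.58
tcp_pos: [545.1, 325.7, 91.8]
tcp_rot: [-0.0, 0.087, 0.996, -0.0]
force: [0.2, -0.2, -0.1]
finger_gap: 0.702
finger_force: 0.0
```

```bash
python3 -c "
from h import *
plan(547,326,90,80,1)
st=robot.read_state();s=snap('wrist','w6.png');np.savez('pics/w6pose.npz',p=st['tcp_pos'],q=st['tcp_rot'])
"
```

```text
t 14.57 at [545.1 325.7  91.8] 80.0 tilt 0.04 gap 59.7 F [ 0.2 -0.2 -0.1] ff 0.0
[[-1.8, 0.6, 1.8, 0.0]]
```

View pics/w6.png

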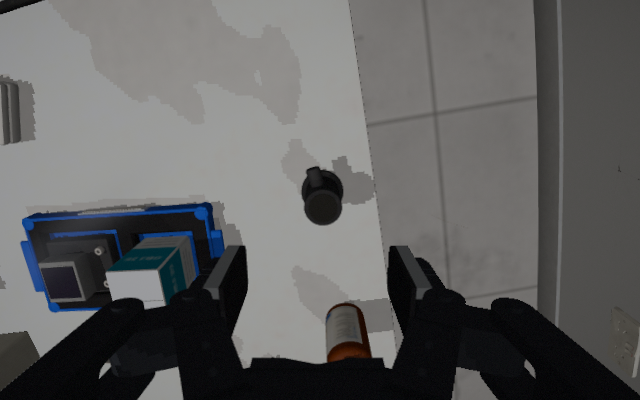

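The holder's top is at (323,207), its flange about (323,190), thumbscrew pointing up at (314,175). The carton stands upright in the tray.

Run:
```python
from h import *
d=dict(np.load('pics/w6.png.npz'));p=np.load('pics/w6pose.npz');E=wristE(d,dict(tcp_pos=p['p'],tcp_rot=p['q']))
for n,px,z in [('top',[(323,207)],46),('flange',[(323,190)],5),('screw',[(313,173)],33)]:
    print(n,world(px,z,d,E))
img=cv2.imread('pics/w6.png'); print(img[207,295:350,1].tolist(), img[160:230,323,1].tolist())
t=cv2.imread('pics/t4.png')
```

```text
top [[546.38238336 330.48784045]]
flange [[546.16175492 331.20101312]]
screw [[526.0187158  327.46130653]]
[157, 157, 157, 157, 157, 158, 157, 157, 136, 76, 34, 33, 31, 30, 25, 26, 25, 24, 24, 24, 21, 24, 22, 23, 23, 24, 26, 25, 23, 25, 25, 26, 25, 24, 24, 25, 25, 24, 24, 24, 24, 25, 28, 30, 30, 31, 45, 122, 157, 157, 157, 157, 157, 157, 157] [157, 158, 157, 157, 156, 157, 154, 142, 134, 85, 26, 20, 28, 26, 25, 25, 14, 5, 6, 8, 12, 11, 12, 9, 12, 12, 13, 12, 11, 18, 33, 35, 32, 30, 24, 23, 24, 24, 26, 26, 24, 25, 24, 25, 23, 23, 25, 23, 24, 25, 24, 24, 25, 24, 24, 27, 26, 23, 24, 23, 25, 25, 28, 32, 43, 105, 156, 156, 155, 156]
```

Emit:
servo_tool(steps=[[0, 0, 0, -7.5, 70], [0, 0, 0, -7.5, 70], [-1.6, 5, 25, 0, 70], [0, 0, 40, 0, 70], [0, 0, 30, 0, 70]])

```text
clock: 15.25
tcp_pos: [546.5, 329.3, -4.6]
tcp_rot: [-0.0, -0.042, 0.999, -0.0]
force: [0.0, 0.1, -0.0]
finger_gap: 0.7
finger_force: 0.0
```

Emit:
servo_tool(steps=[[0, 0, 14, 0, 70], [0, 0, 0, 0, 0], [0, 0, 0, 0, 0], [0, 0, 0, 0, 0], [0, 0, 0, 0, 0]])

```text
clock: 15.88
tcp_pos: [547.7, 330.8, -15.3]
tcp_rot: [0.001, -0.044, 0.999, 0.001]
force: [0.3, -1.0, 6.3]
finger_gap: 0.281
finger_force: 39.5
```

```bash
python3 -c "
from h import *
plan(546.3,330.8,70,95,2)
"
```

```text
t 15.88 at [547.7 330.8 -15.3] 95.0 tilt 0.15 gap 23.8 F [ 0.3 -1.   6.3] ff 39.45065796375275
[[0.7, 0.1, -42.7, 0.0], [0.7, 0.1, -42.7, 0.0]]
```

Emit:
servo_tool(steps=[[0, 0, -20, 0, 0], [0, 0, -40, 0, 0], [0, 0, -30, 0, 0], [0, 0, 0, 0, 0]])

```text
clock: 16.38
tcp_pos: [548.2, 331.3, 77.3]
tcp_rot: [0.002, -0.044, 0.999, 0.001]
force: [-0.0, -0.7, -0.2]
finger_gap: 0.28
finger_force: 39.3
```

```bash
python3 -c "
from h import *
plan(564.7,-88,75,95,8)
"
```

```text
t 16.38 at [548.2 331.3  77.3] 95.0 tilt 0.32 gap 23.8 F [-0.  -0.7 -0.2] ff 39.273351430892944
[[2.5, -52.4, 0.3, 0.0], [2.5, -52.4, 0.3, 0.0], [2.5, -52.4, 0.3, 0.0], [2.5, -52.4, 0.3, 0.0], [2.5, -52.4, 0.3, 0.0], [2.5, -52.4, 0.3, 0.0], [2.5, -52.4, 0.3, 0.0], [2.5, -52.4, 0.3, 0.0]]
```

Emit:
servo_tool(steps=[[2.5, -52.4, 0, 0, 0], [2.5, -52.4, 0, 0, 0], [2.5, -52.4, 0, 0, 0], [2.5, -52.4, 0, 0, 0], [2.5, -52.4, 0, 0, 0]])

```text
clock: 17.0
tcp_pos: [556.7, 66.6, 72.7]
tcp_rot: [-0.0, -0.044, 0.999, -0.0]
force: [0.5, 0.8, -1.2]
finger_gap: 0.279
finger_force: 39.4
```

Emit:
servo_tool(steps=[[2.5, -52.4, 0, 0, 0], [2.5, -52.4, 0, 0, 0], [2.5, -52.4, 0, 0, 0], [0, 0, 0, 0, 0], [0, 0, 0, 0, 0]])

```text
clock: 17.62
tcp_pos: [563.2, -88.8, 72.7]
tcp_rot: [-0.0, -0.044, 0.999, 0.0]
force: [-0.6, 0.9, -0.6]
finger_gap: 0.281
finger_force: 39.5
```

```bash
python3 -c "
from h import *
plan(564.7,-88,-10,95,1)
st=robot.read_state();s=snap('wrist','w7.png');np.savez('pics/w7pose.npz',p=st['tcp_pos'],q=st['tcp_rot'])
d=dict(np.load('pics/w7.png.npz'));E=wristE(d,st)
hsv=cv2.cvtColor(s['pixels'],cv2.COLOR_BGR2HSV);m=cv2.inRange(hsv,(8,150,60),(25,255,255))
n,l,stt,c=cv2.connectedComponentsWithStats(m)
for i in range(1,n):
    if stt[i,4]>150: print(stt[i],c[i])
"
```

```text
t 17.62 at [563.2 -88.8  72.7] 95.0 tilt 0.05 gap 23.9 F [-0.6  0.9 -0.6] ff 39.522374868392944
[[-1.6, 0.6, 82.7, -0.0]]
[ 248  123  246  131 4358] [379.68425883 179.47292336]
[ 373  144   87   90 6938] [416.77688095 188.35615451]
[ 289  171   60   49 2261] [318.77487837 195.08049536]
```

Run:
```python
from h import *
d=dict(np.load('pics/w7.png.npz'));p=np.load('pics/w7pose.npz');E=wristE(d,dict(tcp_pos=p['p'],tcp_rot=p['q']))
img=cv2.imread('pics/w7.png');hsv=cv2.cvtColor(img,cv2.COLOR_BGR2HSV);m=cv2.inRange(hsv,(8,150,60),(25,255,255))
n,l,s,c=cv2.connectedComponentsWithStats(m)
for i in range(1,n):
    if s[i,4]>1500:
        k=cv2.findContours((l==i).astype(np.uint8),0,1)[0][0]
        r=cv2.minAreaRect(k); w=world(cv2.boxPoints(r),9,d,E); print(s[i],np.round(r[0]),r[2],np.round(w.mean(0),1),[round(float(np.hypot(*(w[j]-w[j-1]))),1) for j in range(4)],np.round(w,1).tolist())
        if s[i,4]<2500:
            k=k[k[:,0,1]<200]; w=world(k.reshape(-1,2),13,d,E)
            A=np.c_[2*w,np.ones(len(w))]; q=np.linalg.lstsq(A,(w**2).sum(1),rcond=None)[0]; print('circle',q[:2],np.sqrt(q[2]+q[0]**2+q[1]**2))
cv2.imwrite('pics/w7z.png',cv2.resize(img[80:320,220:540],None,fx=2.4,fy=2.4,interpolation=cv2.INTER_CUBIC))
```

```text
[ 248  123  246  131 4358] [373. 193.] 84.45468139648438 [558.2 -49. ] [88.3, 163.5, 88.5, 180.3] [[530.4, -139.0], [500.2, 21.7], [584.3, 49.3], [618.0, -127.8]]
[ 373  144   87   90 6938] [418. 189.] 84.66783905029297 [551.2 -18.6] [58.9, 60.3, 59.3, 64.4] [[528.2, -55.6], [517.1, 3.7], [574.0, 20.5], [585.7, -42.8]]
[ 289  171   60   49 2261] [319. 194.] 2.7927021980285645 [560.6 -86.8] [41.8, 33.8, 40.3, 33.9] [[578.3, -107.0], [544.5, -107.6], [543.0, -67.4], [576.8, -65.2]]
circle [563.48356531 -86.64312837] 20.43604171871016
```

View pics/w7z.png

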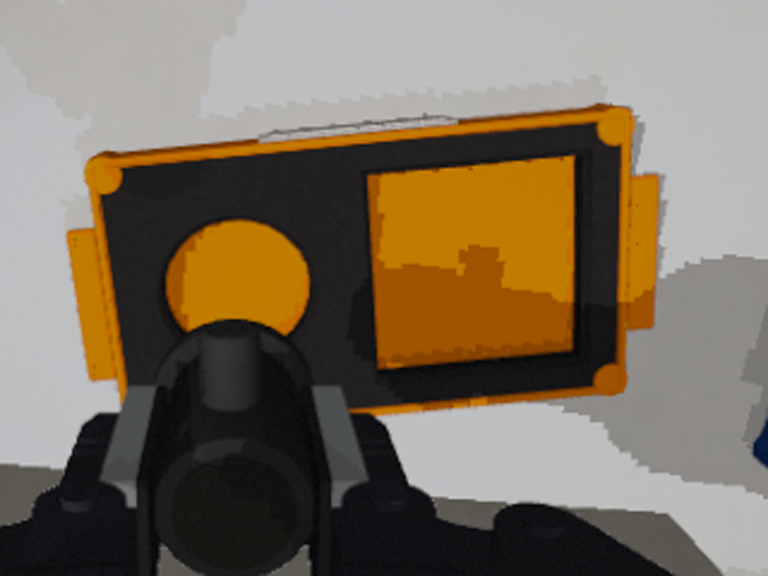

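The held holder shows clearly above the round cut-out (hole at 238,285 in the crop), the square cut-out being at (475,260).

Emit:
servo_tool(steps=[[-1.9, 1.2, 25, 0, 0], [0, 0, 30, 0, 0], [0, 0, 20, 0, 0], [0, 0, 5, 0, 0], [0, 0, 0, 0, 0]])

```text
clock: 18.3
tcp_pos: [565.4, -86.8, -6.7]
tcp_rot: [0.0, -0.044, 0.999, 0.0]
force: [0.9, 0.3, -0.5]
finger_gap: 0.28
finger_force: 39.5
```

Emit:
servo_tool(steps=[[0, 0, 2, 0, 0], [0, 0, 1, 0, 0], [0, 0, 0, 0, 0]])

```text
clock: 18.68
tcp_pos: [565.5, -87.7, -9.7]
tcp_rot: [0.0, -0.044, 0.999, -0.0]
force: [-0.6, 0.0, -1.0]
finger_gap: 0.277
finger_force: 39.5
```

Emit:
servo_tool(steps=[[0, 0, 0.5, 0, 0], [0, 0, 0, 0, 55], [0, 0, 0, 0, 55], [0, 0, 0, 0, 55], [0, 0, -20, 0, 55]])

```text
clock: 19.3
tcp_pos: [564.2, -87.4, 8.2]
tcp_rot: [-0.001, -0.044, 0.999, 0.0]
force: [0.2, 0.3, -0.3]
finger_gap: 0.546
finger_force: 0.0
```

Emit:
servo_tool(steps=[[0, 0, -40, 0, 85], [0, 0, -40, 0, 85], [0, 0, 0, 0, 85]])

```text
clock: 19.68
tcp_pos: [567.2, -87.9, 93.1]
tcp_rot: [0.003, -0.044, 0.999, -0.001]
force: [0.3, -0.4, -0.6]
finger_gap: 0.849
finger_force: 0.0
```

```bash
python3 -c "
from h import *
plan(447.1,-16,90,6.5,9)
"
```

```text
t 19.68 at [567.2 -87.9  93.1] 95.0 tilt 0.33 gap 72.2 F [ 0.3 -0.4 -0.6] ff 0.0
[[12.6, 9.1, 0.3, 9.8], [14.0, 6.8, 0.3, 9.8], [14.9, 4.4, 0.3, 9.8], [15.5, 1.7, 0.3, 9.8], [15.5, -0.9, 0.3, 9.8], [15.1, -3.6, 0.3, 9.8], [14.3, -6.1, 0.3, 9.8], [13.1, -8.4, 0.3, 9.8], [11.4, -10.6, 0.3, 9.8]]
```

Emit:
servo_tool(steps=[[12.6, 9, 0, 9.8, 85], [14, 6.8, 0, 9.8, 85], [15, 4.4, 0, 9.8, 85], [15.5, 1.7, 0, 9.8, 85], [15.5, -0.9, 0, 9.8, 85]])

```text
clock: 20.3
tcp_pos: [497.6, -47.6, 88.4]
tcp_rot: [-0.001, 0.377, 0.926, -0.0]
force: [-0.4, -0.3, -0.7]
finger_gap: 0.851
finger_force: 0.0
```

Emit:
servo_tool(steps=[[15, -3.6, 0, 9.8, 85], [14.3, -6, 0, 9.8, 85], [13, -8.4, 0, 9.8, 85], [11.4, -10.6, 0, 9.8, 85], [0, 0, 0, 0, 85]])

```text
clock: 20.92
tcp_pos: [444.5, -16.0, 88.9]
tcp_rot: [-0.0, 0.663, 0.748, -0.0]
force: [1.0, -0.2, 0.5]
finger_gap: 0.846
finger_force: 0.0
```

Run:
```python
from h import *
plan(447.1,-16,-24,6.5,1)
st=robot.read_state();s=snap('wrist','w8.png');d=dict(np.load('pics/w8.png.npz'));E=wristE(d,st)
g=s['pixels'].max(2).astype(int); m=(g<60).astype(np.uint8)
n,l,q,c=cv2.connectedComponentsWithStats(m)
for i in range(1,n):
    if 500<q[i,4]<30000:
        k=cv2.findContours((l==i).astype(np.uint8),0,1)[0][0]; r=cv2.minAreaRect(k); w=world(cv2.boxPoints(r),26,d,E)
        print(q[i],np.round(r,0) if 0 else r[2],np.round(w.mean(0),1),[round(float(np.hypot(*(w[j]-w[j-1]))),1) for j in range(4)],np.round(w,1).tolist())
```

```text
t 20.93 at [444.5 -16.   88.9] 6.9 tilt 0.03 gap 71.9 F [ 1.  -0.2  0.5] ff 0.0
[[-0.3, 2.6, 112.9, 0.4]]
[ 468    0  128   75 4481] 15.945395469665527 [564.3 114.4] [76.9, 46.7, 74.1, 49.0] [[524.4, 94.5], [528.9, 141.0], [602.9, 135.5], [600.8, 86.6]]
[ 534    0   49   35 1235] 15.422160148620605 [580.1 124.2] [27.8, 21.0, 27.4, 21.4] [[565.7, 114.7], [567.0, 135.6], [594.3, 133.9], [593.4, 112.6]]
[ 282  159   72   74 5153] 90.0 [444.9 -13. ] [52.3, 47.5, 52.3, 50.3] [[418.2, 10.1], [465.3, 15.7], [473.0, -36.0], [423.0, -42.0]]
```

Emit:
servo_tool(steps=[[0.3, 1.7, 40, 0, 85], [0, 0, 40, 0, 85], [0, 0, 28, 0, 85], [0, 0, 5, 0, 85], [0, 0, 0, 0, 0]], squeeze=60)

```text
clock: 21.6
tcp_pos: [447.2, -15.9, -23.1]
tcp_rot: [0.0, 0.663, 0.748, 0.0]
force: [-0.4, -0.1, 0.2]
finger_gap: 0.656
finger_force: 0.0
```

Emit:
servo_tool(steps=[[0, 0, 0, 0, 0], [0, 0, 0, 0, 0], [0, 0, 0, 0, 0], [0, 0, 0, 0, 0]])

```text
clock: 22.1
tcp_pos: [447.9, -15.9, -22.2]
tcp_rot: [0.001, 0.664, 0.748, 0.001]
force: [0.3, -0.7, 6.3]
finger_gap: 0.567
finger_force: 63.9
```

Emit:
servo_tool(steps=[[0, 0, -20, 0, 0], [0, 0, -40, 0, 0], [0, 0, 0, 0, 0], [0, 0, 0, 0, 0]])

```text
clock: 22.6
tcp_pos: [446.6, -15.8, 36.0]
tcp_rot: [-0.0, 0.664, 0.748, -0.0]
force: [0.4, -0.9, -1.9]
finger_gap: 0.565
finger_force: 63.0
```

```bash
python3 -c "
from h import *
plan(552,-19.5,38,9.8,3)
"
```

```text
t 22.6 at [446.6 -15.8  36. ] 6.8 tilt 0.02 gap 48.1 F [ 0.4 -0.9 -1.9] ff 63.01318645477295
[[-5.4, 34.7, -0.7, -1.0], [-6.0, 34.6, -0.7, -1.0], [-6.6, 34.5, -0.7, -1.0]]
```

Emit:
servo_tool(steps=[[-5.4, 34.7, 0, -1, 0], [-6, 34.6, 0, -1, 0], [-6.6, 34.5, 0, -1, 0], [0, 0, 0, 0, 0], [0, 0, 0, 0, 0]])

```text
clock: 23.22
tcp_pos: [550.8, -19.4, 35.1]
tcp_rot: [-0.001, 0.644, 0.765, -0.001]
force: [-0.3, -0.4, -1.9]
finger_gap: 0.57
finger_force: 63.3
```

```bash
python3 -c "
from h import *
plan(552,-19.5,-17.5,9.8,1)
"
```

```text
t 23.23 at [550.8 -19.4  35.1] 9.8 tilt 0.15 gap 48.4 F [-0.3 -0.4 -1.9] ff 63.29701781272888
[[-0.3, 1.1, 52.6, 0.0]]
```

Emit:
servo_tool(steps=[[0, 0.8, 20, 0, 0], [0, 0, 20, 0, 0], [0, 0, 8, 0, 0], [0, 0, 2, 0, 0], [0, 0, 0, 0, 0]])

```text
clock: 23.85
tcp_pos: [553.0, -19.4, -12.9]
tcp_rot: [0.0, 0.644, 0.765, 0.0]
force: [-0.2, -0.5, -1.5]
finger_gap: 0.567
finger_force: 63.2
```

Emit:
servo_tool(steps=[[0, 0, 1.5, 0, 0], [0, 0, 1, 0, 0], [0, 0, 0, 0, 0]])

```text
clock: 24.22
tcp_pos: [552.9, -19.3, -16.0]
tcp_rot: [0.0, 0.644, 0.765, 0.0]
force: [0.4, 0.6, -1.9]
finger_gap: 0.565
finger_force: 63.2
```

Emit:
servo_tool(steps=[[0, 0, 1, 0, 0], [0, 0, 0.7, 0, 0], [0, 0, 0, 0, 0]])

```text
clock: 24.6
tcp_pos: [552.9, -19.3, -17.1]
tcp_rot: [0.0, 0.644, 0.765, 0.0]
force: [-3.1, 0.3, 5.2]
finger_gap: 0.561
finger_force: 64.0
```

Emit:
servo_tool(steps=[[0, 0, 0, 0, 80], [0, 0, 0, 0, 80], [0, 0, 0, 0, 80], [0, 0, -20, 0, 80], [0, 0, -40, 0, 80]], squeeze=30)

```text
clock: 25.22
tcp_pos: [551.7, -19.3, 41.3]
tcp_rot: [-0.001, 0.644, 0.765, -0.001]
force: [0.4, 0.5, 0.9]
finger_gap: 0.795
finger_force: 0.0
```

Emit:
servo_tool(steps=[[0, 0, -40, 0, 80], [0, 0, 0, 0, 80], [0, 0, 0, 0, 80]])

```text
clock: 25.6
tcp_pos: [552.7, -19.3, 81.7]
tcp_rot: [-0.0, 0.644, 0.765, -0.0]
force: [-0.1, -0.1, -0.2]
finger_gap: 0.803
finger_force: 0.0
```

Run:
```python
from h import *
st=robot.read_state();s=snap('wrist','w9.png');d=dict(np.load('pics/w9.png.npz'));np.savez('pics/w9pose.npz',p=st['tcp_pos'],q=st['tcp_rot'])
plan(442.8,92.8,80,-18.5,4)
```

```text
t 25.65 at [552.4 -19.3  81.1] 9.8 tilt 0.09 gap 67.9 F [-0.2 -0.3 -0.1] ff 0.0
[[32.3, -22.2, 0.3, 7.1], [29.3, -26.0, 0.3, 7.1], [25.9, -29.4, 0.3, 7.1], [22.1, -32.4, 0.3, 7.1]]
```

Emit:
servo_tool(steps=[[32.3, -22.5, 0, 7, 80], [29.3, -26.3, 0, 7, 80], [26, -29.8, 0, 7, 80], [22, -32.8, 0, 7, 80], [0, 0, 0, 0, 80]])

```text
clock: 26.28
tcp_pos: [439.9, 93.8, 81.2]
tcp_rot: [-0.0, 0.81, 0.587, -0.001]
force: [0.4, 0.9, 0.6]
finger_gap: 0.8
finger_force: 0.0
```

Emit:
servo_tool(steps=[[0, 0, 0, 0, 80]])

```text
clock: 26.4
tcp_pos: [441.7, 92.5, 81.6]
tcp_rot: [-0.0, 0.809, 0.587, -0.0]
force: [0.0, -0.1, -0.1]
finger_gap: 0.802
finger_force: 0.0
```

Run:
```python
from h import *
plan(441.2,93.5,-28,-18.5,1)
st=robot.read_state();s=snap('wrist','w10.png');d=dict(np.load('pics/w10.png.npz'));E=wristE(d,st)
d9=dict(np.load('pics/w9.png.npz'))
top=snap('top','t10.png')['pixels']
m=np.zeros((600,800,3),np.uint8)
a=cv2.resize(s['pixels'][100:300,200:440],None,fx=2,fy=2,interpolation=cv2.INTER_CUBIC);m[:400,:480]=a
b=cv2.imread('pics/w9.png')[0:300,200:520]; m[:300,480:800]=b
c=cv2.resize(top[160:225,265:465],None,fx=3,fy=3,interpolation=cv2.INTER_CUBIC);m[400:595,:600]=c
cv2.imwrite('pics/m10.png',m)
```

```text
t 26.4 at [441.7  92.5  81.6] -18.1 tilt 0.05 gap 68.2 F [ 0.  -0.1 -0.1] ff 0.0
[[0.8, -0.8, 109.6, 0.4]]
```

View pics/m10.png

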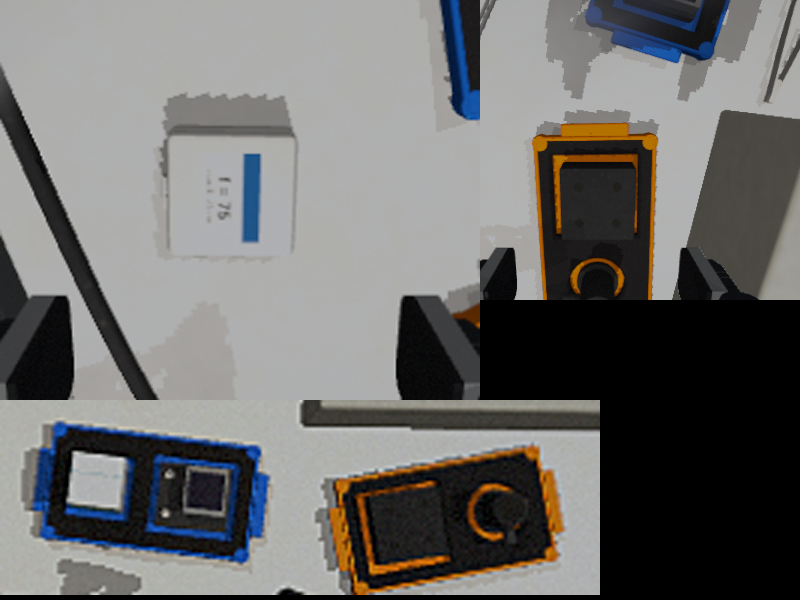

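The lens box top face is at (284–348, 167–228) full-frame in the wrist view. Carton, sample, riser and holder all sit in their cut-outs.

Run:
```python
from h import *
st=robot.read_state();d=dict(np.load('pics/w10.png.npz'));E=wristE(d,st)
w=world([(284,166.5),(348.5,166.5),(347,228.5),(284,227.5)],18,d,E);print(rect(w))
d=dict(np.load('pics/w9.png.npz'));p=np.load('pics/w9pose.npz');E=wristE(d,dict(tcp_pos=p['p'],tcp_rot=p['q']))
print('riser',rect(world([(282,164),(355,165),(354,239),(281,240)],31,d,E)),'hole far edge',world([(273,155),(357,157)],13,d,E))
```

```text
[441.8  94.   71.3  71.1  44.1  44.3]
riser [553.5 -17.3  99.8  99.1  47.9  51.5] hole far edge [[518.37941138   5.92635068]
 [575.19547894  14.31815718]]
```

Emit:
servo_tool(steps=[[1.4, 0, 40, 0.6, 80], [0, 0, 40, 0, 80], [0, 0, 24, 0, 80], [0, 0, 4.5, 0, 80], [0, 0, 0, 0, 0]], squeeze=30)

```text
clock: 27.12
tcp_pos: [442.6, 93.7, -25.8]
tcp_rot: [0.0, 0.813, 0.582, 0.0]
force: [0.2, 0.1, -0.1]
finger_gap: 0.602
finger_force: 0.0
```

Emit:
servo_tool(steps=[[0, 0, 0, 0, 0], [0, 0, 0, 0, 0], [0, 0, 0, 0, 0], [0, 0, 0, 0, 0]])

```text
clock: 27.62
tcp_pos: [443.1, 94.1, -25.1]
tcp_rot: [0.001, 0.813, 0.582, 0.001]
force: [0.3, -1.1, 6.3]
finger_gap: 0.518
finger_force: 32.3
```

Emit:
servo_tool(steps=[[0, 0, -20, 0, 0], [0, 0, -50, 0, 0], [0, 0, 0, 0, 0], [0, 0, 0, 0, 0]])

```text
clock: 28.12
tcp_pos: [442.1, 94.0, 43.5]
tcp_rot: [0.0, 0.813, 0.582, 0.0]
force: [0.5, -0.1, 0.0]
finger_gap: 0.52
finger_force: 31.7
```

```bash
python3 -c "
from h import *
plan(552.8,-18.6,42,9.8,4)
"
```

```text
t 28.12 at [442.1  94.   43.5] -18.8 tilt 0.0 gap 44.2 F [ 0.5 -0.1  0. ] ff 31.66956067085266
[[-17.8, 35.3, 0.4, -7.1], [-22.0, 32.8, 0.4, -7.1], [-25.9, 29.8, 0.4, -7.1], [-29.4, 26.3, 0.4, -7.1]]
```

Emit:
servo_tool(steps=[[-17.8, 35.3, 0, -7.1, 0], [-22, 32.8, 0, -7.1, 0], [-26, 29.8, 0, -7.1, 0], [-29.4, 26.3, 0, -7.1, 0], [0, 0, 0, 0, 0]])

```text
clock: 28.75
tcp_pos: [552.9, -20.5, 41.7]
tcp_rot: [-0.001, 0.646, 0.764, -0.001]
force: [-0.4, 0.3, -0.8]
finger_gap: 0.515
finger_force: 31.6
```

Emit:
servo_tool(steps=[[0, 0, 20, 0, 0], [0, 0, 0, 0, 0], [0, 0, 0, 0, 0]])

```text
clock: 29.12
tcp_pos: [552.3, -18.5, 23.9]
tcp_rot: [-0.0, 0.645, 0.764, -0.0]
force: [0.6, -0.2, 0.1]
finger_gap: 0.516
finger_force: 31.6
```

```bash
python3 -c "
from h import *
plan(552.8,-18.6,5.9,9.8,1)
"
```

```text
t 29.12 at [552.3 -18.5  23.9] 9.6 tilt 0.03 gap 43.8 F [ 0.6 -0.2  0.1] ff 31.643893718719482
[[-0.2, 0.5, 18.0, -0.2]]
```

Emit:
servo_tool(steps=[[0, 0.5, 10, 0, 0], [0, 0, 5, 0, 0], [0, 0, 2, 0, 0], [0, 0, 0, 0, 0]])

```text
clock: 29.62
tcp_pos: [553.1, -18.8, 6.7]
tcp_rot: [-0.0, 0.645, 0.764, -0.0]
force: [0.4, 0.4, 0.1]
finger_gap: 0.519
finger_force: 31.6
```

Emit:
servo_tool(steps=[[0, 0, 0.7, 0, 0], [0, 0, 0, 0, 0], [0, 0, 0, 0, 0]])

```text
clock: 30.0
tcp_pos: [553.3, -18.8, 6.2]
tcp_rot: [0.0, 0.645, 0.764, 0.0]
force: [0.1, 0.3, -1.4]
finger_gap: 0.516
finger_force: 31.6
```

Emit:
servo_tool(steps=[[0, 0, 0.6, 0, 0], [0, 0, 0, 0, 0], [0, 0, 0, 0, 75], [0, 0, 0, 0, 75], [0, 0, 0, 0, 75]])

```text
clock: 30.62
tcp_pos: [553.3, -18.8, 5.5]
tcp_rot: [0.0, 0.645, 0.764, 0.0]
force: [-0.1, -0.3, 0.4]
finger_gap: 0.751
finger_force: 0.0
```

Emit:
servo_tool(steps=[[0, 0, -30, 0, 75], [0, 0, -50, 0, 75], [25, -45, -20, 0, 75], [25, -45, 0, 0, 75], [0, 0, 0, 0, 75]])

```text
clock: 31.25
tcp_pos: [454.1, 16.1, 106.2]
tcp_rot: [0.0, 0.645, 0.764, 0.0]
force: [1.9, -0.9, 0.9]
finger_gap: 0.747
finger_force: 0.0
```

Run:
```python
from h import *
plan(552,-19,100,9.8,1)
st=robot.read_state();s=snap('wrist','w11.png');np.savez('pics/w11pose.npz',p=st['tcp_pos'],q=st['tcp_rot'])
t=snap('top','t11.png')['pixels'];c=snap('scene','s11.png')['pixels']
m=np.zeros((600,800,3),np.uint8)
m[:360]=cv2.resize(t[140:230,225:425],None,fx=4,fy=4,interpolation=cv2.INTER_CUBIC)
m[360:,:400]=cv2.resize(c[180:300,250:450],None,fx=2,fy=2); m[360:,400:]=cv2.resize(s['pixels'],(384,240))[:, :] if 0 else cv2.resize(s['pixels'],(400,240))
cv2.imwrite('pics/m11.png',m)
# numeric check: white lens box blob inside orange square in the top image
d=dict(np.load('pics/t11.png.npz'))
g=t.min(2)[170:225,375:460];k=(g>110).astype(np.uint8);n,l,q,cc=cv2.connectedComponentsWithStats(k)
for i in range(1,n):
    if q[i,4]>80: print(q[i],cc[i]+[375,170],world([cc[i]+[375,170]],49,d))
```

```text
t 31.25 at [454.1  16.1 106.2] 9.7 tilt 0.05 gap 63.5 F [ 1.9 -0.9  0.9] ff 0.0
[[-51.1, 90.6, 6.2, -0.1]]
[   0    0   85   55 1680] [425.97440476 191.01845238] [[575.15444688 -69.82688038]]
[ 16  19  24  24 406] [402.59605911 201.24630542] [[553.26159062 -20.86082038]]
```

View pics/m11.png

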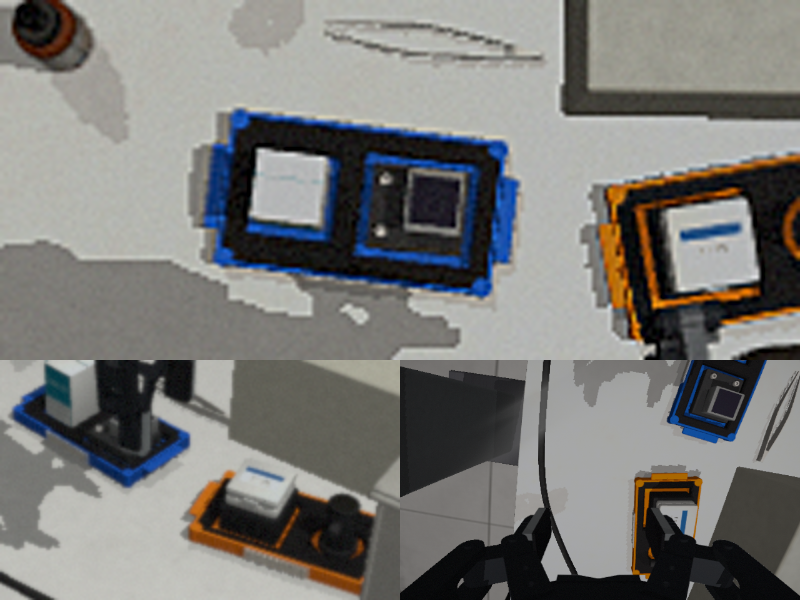

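The picture shows the carton and sample in the blue tray, the riser with the lens box flat on top and the holder in the orange tray, and the dropper still standing; the arm is clear.

```bash
python3 -c "
from h import *
print(robot.close_job())"
```

```text
the job is handed in; nothing more can be done
None
```

I handed the job in at 31 s: in the last pictures both kits sit in their cut-outs with the lens box flat on the riser and the dropper standing, but I made no final check of the iris and the judge's verdict isn't known.

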